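# Seat the adapter disc and counter-hold the clamp bolt

### The job

Set the adapter disc on the split clamp, its spigot fully down in the bore so that the flange lies flat on the collar, and let go of it. Then reach down into the narrow gap behind the clamp's ears, take the hidden hexagon bolt head across two flats, well between the finger pads, and hold it firmly so that it stops turning along with the nut, which a gearmotor keeps driving slowly from the front. Finish while still holding the bolt head, with the disc still seated; leave the bottle, the wrench and the petri dish where they are.

Things in the scene. Friction and masses are not known exactly. Their poses are not given: they have to be found in the camera images.
- clamp: Steel split clamp fixed to the bench; position and yaw vary. Origin: base plate's underside, on the bench. x away from the robot at yaw 0, z up. Base plate 185 x 200 mm (x -110 to 75), 10 mm thick. Collar with the bore: 70 x 70 mm square at y +48 mm, top at z 70 mm. Two upright ears at y -71 to +14 mm, top z 80 mm, rear face x +16 mm; the bolt runs through them along x at y -47 mm.
- gap (a point): Middle of the gap's top, above the bolt head: clamp x 40, y -47, z 82 mm; axes as the clamp's. The gap lies between the ears' rear face (x 16 mm) and an upright back plate (x 64 to 70, y -100 to 100, top z 82 mm): 48 mm wide, open above and at both y ends, floor z 10 mm. In front of the ears, on the bolt's line, the gearmotor, top z 82 mm.
- bore (a point): Centre of the mouth of the bore in the collar's top face, 70 mm above the bench; axes as the clamp's. Bore 47 mm in diameter, 20 mm deep, with a 2 mm chamfer.
- bolt: Steel hexagon bolt head in the gap, 24 mm across flats, 28 mm across corners, 16 mm long. Origin: on the bolt axis at the head's front end: clamp x 24, y -47, z 62 mm. x: along the axis, level, the same way as the clamp's x. y is normal to two parallel flats (as are the directions 60 and 120 degrees on); at the start it is turned about x by -0.45 to -0.15 rad from level.
- bolt_grip (a point): On the bolt axis, 11 mm behind the head's front end (clamp x 35 mm), axes as the bolt's: a good place for the middle of the finger pads. The head turns about +x at 0.02 rad/s, dragged by the nut through 0.12 N m of thread friction; gripped, it stays and the nut turns on alone. Parallel pads closing on it a little askew turn it until its flats lie on them.
- disc: Loose adapter disc, 0.2 kg, aluminium, standing upright on the bench on its spigot. Origin: centre of the flange's underside (14 mm above the bench at the start). Flange 64 mm in diameter, 8 mm thick, above the origin; spigot 44 mm in diameter, 14 mm long below it, with a chamfered foot; on top a black round knob 22 mm in diameter and 26 mm high to grip (8 to 34 mm above the origin). Own z is up.
- bottle: Bystander: amber glass bottle with black cap, 52 mm in diameter, 98 mm high. Origin: centre of its underside.
- spanner: Bystander: small adjustable wrench lying flat, 139 x 74 x 9 mm. Origin: centre of its underside.
- dish: Bystander: clear petri dish, 60 mm in diameter, 14 mm high. Origin: centre of its underside.
Mind the look-alikes: they are no part of the job. There is more than one size of the disc; the one meant has the size given above.

How it is judged:
By the outcome, as a careful person would: the job done as asked, in the order asked, and still so for the second after the job is handed in, while the arm keeps its last pose, push and grip.
It also fails if it takes over 45 s, if anything falls off the work surface, if the arm or the gripper's body presses on something with over 40 N, if the wrist force passes 120 N, or if a joint passes its speed limit or range.

### The arm

A 6-joint arm with a two-finger parallel gripper is mounted at the origin on a cart in front of the work surface, level with it; the furniture and walls round the work are solid. World frame = base frame: x ahead of the robot, y to its left, z up, the work surface at z = 0. Lengths are in mm, angles in rad, forces in N, time in s.
With the tool pointing down it reaches from about 350 to 875 mm from the base axis. Payload 4.2 kg.
Tool frame: the origin (TCP) lies between the finger pads, 19 mm behind the fingertips; this is the grasp point; z points along the fingers, y is the line along which they close (so a half turn about z gives the same grasp; the last joint's range is limited). The gripper opens to 85 mm and grips with 20 to 120 N. Pads are 22 mm wide; open, the fingers measure 114 mm over their backs; the gripper's body (76 mm by 85 mm) begins 54 mm behind the grasp point. The pads swing forward as they close: fully open they stand 13 mm farther back than shut.
Start: joints at [1.556, 0.385, 0.008, 0, -1.194, -0.259], TCP at [168.963, 601.707, 250.012] pointing down, gripper open.
Joint ranges: [-3.14, 3.14], [-1.21, 2.06], [-1.07, 1.41], [-3.16, 2.05], [-2.99, -0.16], [-3.1, 3.1]. Speed limits (rad/s): [2.79, 2.79, 3.14, 3.14, 3.14, 3.14].

### API

Orientations are given as a unit quaternion [x, y, z, w].
In Python, from bench import arm gives the robot as it stands.
- The arm moves only by the shell command python3 -m pendant 'ROWS'. ROWS is JSON, a list of rows, each a list of 7 numbers: the shift along the tool's x, y, z in m, then the turn, a rotation vector about the tool's x, y, z in degrees, then the finger opening in m, from 0 to 0.0854. In form: [[x, y, z, wx, wy, wz, fingers], ...]. A call has 1 to 12 rows; each row shifts and turns the commanded pose from where the row before left it, along the tool's axes as they then stand; what a row does not reach is not made up. A row lasts 1/10 s, in which the tool goes at most 50 mm and 8.59 degrees, less where a joint would pass 70% of its speed; a pose out of reach is approached as far as the arm can. A call is refused whole if a number of a shift passes 0.05 or a number of a turn 8.59, either way. A call with a gripper value outside its range is refused whole. The fingers move at their own pace and stop on an object; the grip force is fixed at half the most. Time passes only in rows, so rows that do not move let the fingers close. It gives the time, the measured TCP pose, the force, the opening and the grip force at its end, in the units of the state.
- arm.read_state(): the state, without advancing time (a new reading comes with each control period).
- arm.get_image(name): name is "scene" or "top"; returns a dict with "image" (384x512x3 uint8, red, green, blue), "fx", "fy", "cx", "cy" (pixels), "xyz" and "rotation" of the camera in the world. Camera axes: x right, y down, z forward; pixel columns grow to the right and rows downward; lengths in mm; the calibration is good to about 2 mm. A picture is of the moment at which its call begins. There is no depth.
- arm.job_done(): hands the job in; it is judged then, once.
The state is a dict: "clock": time; "joints": joint angles; "joint_vel": joint speeds; "joint_efforts": joint torques, N m; "position": TCP position; "ee_rot": TCP orientation; "contact_force": force on the tool from outside, world axes, zero at the start; "wrist_torque": the same for the moment, N m; "gripper_width": finger opening in mm; "grasp_force": force on a finger pad.
Only numpy, scipy, OpenCV 4.12 (cv2) and the standard library are available. Lean on these libraries where they do the work, as an engineer would, in place of code of your own. Each camera call takes 0.05 s, during which the arm holds its last target. There are 200 camera calls.

## Working session

There is one attempt and no reset: what is moved stays moved. The work goes in short steps, Python scripts to look and compute and a shell command to move; the robot and the scene stay as the last step left them, time stands still between calls to the robot, and variables do not carry over. Pictures are saved under pics/ and viewed, at most 10 in all, crops included, and the job is handed in when it is done.

```bash
mkdir -p pics; ls; python3 - <<'E'
from bench import arm
import cv2
for n in ("scene","top"):
    d=arm.get_image(n); cv2.imwrite(f"pics/{n}0.png",d["image"][:,:,::-1])
    print(n,{k:d[k] for k in d if k!="image"})
print(arm.read_state())
E
```

```text
pics
scene {'fx': 411.46361803654594, 'fy': 411.46361803654594, 'cx': 259.9175310096037, 'cy': 195.27181532241613, 'xyz': array([-131.18307798,  101.9619612 ,  608.22528333]), 'rotation': array([-0.39940502,  0.78958416, -0.40991786,  0.22135904])}
top {'fx': 407.50364468862745, 'fy': 407.50364468862745, 'cx': 251.5755323223458, 'cy': 188.03708414743804, 'xyz': array([ 320.14550743, -305.14181057, 1006.91922032]), 'rotation': array([ 0.70759783, -0.69927053,  0.0701641 , -0.07350538])}
{'clock': 0.1, 'joints': array([ 1.55559395e+00,  3.85498120e-01,  6.74559149e-03, -3.90674258e-04,
       -1.19397426e+00, -2.58596858e-01]), 'joint_vel': array([ 4.19170538e-04, -1.86448353e-03,  3.03376180e-03, -3.63542574e-04,
       -4.34426896e-04,  1.45520697e-05]), 'joint_efforts': array([ 8.24366398e-04, -3.93318737e+01,  1.88930100e+01,  4.19806391e+00,
       -2.60998124e-03,  4.26856843e-06]), 'position': array([168.85838778, 601.26058383, 249.01974083]), 'ee_rot': array([ 9.90633560e-01, -1.36543713e-01, -6.30437122e-05,  9.80131706e-04]), 'contact_force': array([-0.24839423, -1.34453748,  0.21935255]), 'wrist_torque': array([ 0.04527266, -0.03368476, -0.00591262]), 'grasp_force': 0.0, 'gripper_width': 85.16453579154772}
```

View pics/scene0.png

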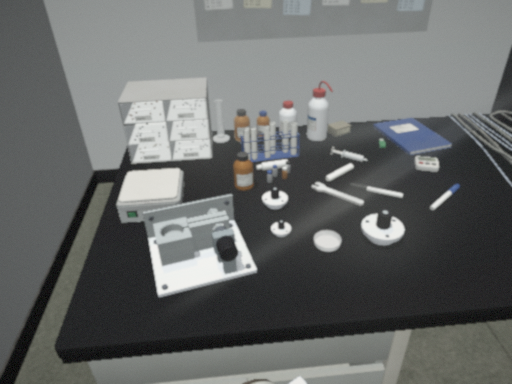

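View pics/top0.png

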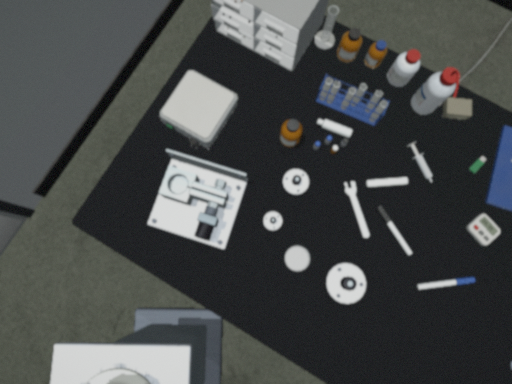

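The scene view shows the clamp at about (200,245), and three white discs with knobs at (275,200), (281,229) and (383,230). The petri dish is at (327,240) and the bottle at (244,172). In the top view the clamp is at (198,205), the discs are at (295,181), (273,221) and (346,283), and the dish is at (297,259). Next I measure sizes.

```bash
cat > h.py <<'E'
import numpy as np, cv2
from scipy.spatial.transform import Rotation as R
from bench import arm
class Cam:
    def __init__(s,n):
        d=arm.get_image(n); s.im=d["image"]; s.f=d["fx"]; s.c=np.array([d["cx"],d["cy"]]); s.p=np.array(d["xyz"])
        s.R=R.from_quat(d["rotation"]).as_matrix()
    def ray(s,uv):
        v=s.R@np.r_[(np.asarray(uv,float)-s.c)/s.f,1]; return v/np.linalg.norm(v)
    def plane(s,uv,z):
        r=s.ray(uv); return s.p+r*(z-s.p[2])/r[2]
    def proj(s,X):
        q=s.R.T@(np.asarray(X,float)-s.p); return q[:2]/q[2]*s.f+s.c
def tri(a,ua,b,ub):
    r1,r2=a.ray(ua),b.ray(ub); t=np.linalg.lstsq(np.c_[r1,-r2],b.p-a.p,rcond=None)[0]
    p,q=a.p+t[0]*r1,b.p+t[1]*r2; return (p+q)/2,np.linalg.norm(p-q)
def blobs(im,lo,amin=60,amax=30000):
    m=(im.min(2)>lo).astype(np.uint8)
    cs,_=cv2.findContours(m,cv2.RETR_EXTERNAL,cv2.CHAIN_APPROX_NONE)
    return [c for c in cs if amin<cv2.contourArea(c)<amax]
E
python3 - <<'E'
from h import *
np.set_printoptions(precision=1,suppress=True)
T,S=Cam("top"),Cam("scene")
for nm,C in(("top",T),("scene",S)):
    print(nm)
    for c in blobs(C.im,110,100):
        m=cv2.moments(c);u=np.array([m['m10'],m['m01']])/m['m00']
        P=np.array([C.plane(p[0],22) for p in c])[:,:2].astype(np.float32)
        P0=np.array([C.plane(p[0],10) for p in c])[:,:2].astype(np.float32)
        (cx,cy),(w,h),a=cv2.minAreaRect(P); e=cv2.minEnclosingCircle(P)
        r0=cv2.minAreaRect(P0)
        print(u,"area px",m['m00'],"xy@22",np.array([cx,cy]),"size",np.array([w,h]),"rect@10",np.array(r0[0]),np.array(r0[1]),round(r0[2],1))
def crop(im,x,y,w,h,k,fn): cv2.imwrite(fn,cv2.resize(im[y:y+h,x:x+w,::-1],None,fx=k,fy=k,interpolation=cv2.INTER_CUBIC))
a=cv2.resize(T.im[140:260,140:325],None,fx=4,fy=4,interpolation=cv2.INTER_CUBIC)
cv2.imwrite("pics/topcrop.png",a[:,:,::-1])
a=cv2.resize(S.im[150:295,135:335],None,fx=4,fy=4,interpolation=cv2.INTER_CUBIC)
cv2.imwrite("pics/scenecrop.png",a[:,:,::-1])
E
```

```text
top
[119.7 363.5] area px 5402.0 xy@22 [114.9  -6.2] size [ 85.2 316.4] rect@10 [112.4  -2.5] [ 86.2 320.3] 0.7
[164.2 316.6] area px 587.5 xy@22 [ 210.7 -127.3] size [ 37.7 186.6] rect@10 [ 209.3 -125.1] [ 38.2 188.9] 0.7
[436.9 284. ] area px 212.0 xy@22 [ 298.1 -737.1] size [14.6 93.8] rect@10 [ 297.8 -742.4] [14.8 94.9] 7.6
[345.8 282.9] area px 1296.5 xy@22 [ 298.7 -523.6] size [94.9 94.2] rect@10 [ 298.5 -526.2] [96.  95.4] 44.7
[296.8 258.1] area px 500.0 xy@22 [ 354.6 -409.5] size [59.6 61. ] rect@10 [ 355.  -410.8] [60.3 61.7] 44.9
[399.3 237.7] area px 202.5 xy@22 [ 406.  -655.5] size [93.2 14.5] rect@10 [ 407.  -659.8] [94.4 14.7] 31.4
[483.9 229. ] area px 632.0 xy@22 [ 429.2 -861.3] size [64.5 61.6] rect@10 [ 430.5 -868. ] [65.2 62.3] 42.4
[272.3 220.4] area px 291.5 xy@22 [ 443.6 -351. ] size [46.3 46.2] rect@10 [ 445.1 -351.6] [46.9 46.8] 0.7
[356.7 208. ] area px 437.5 xy@22 [ 473.2 -554.5] size [144.8  31.8] rect@10 [ 475.1 -557.5] [146.5  32.2] 13.2
[387.1 181.4] area px 301.0 xy@22 [ 544.  -633.9] size [ 21.1 105.2] rect@10 [ 546.8 -638. ] [ 21.4 106.5] 5.0
[295.5 
[... 2161 characters left out ...]
10 [ 671.6 -406.6] [44.  63.5] 60.4
[184.  231.6] area px 10497.5 xy@22 [ 626.5 -186.6] size [281.  494.8] rect@10 [ 642.  -192.5] [286.8 505. ] 72.4
[339.2 171.5] area px 188.0 xy@22 [ 532.  -625.2] size [ 28.7 120.4] rect@10 [ 545.5 -640.1] [ 29.3 122.8] 5.0
[273.6 165. ] area px 272.5 xy@22 [ 661.9 -498.5] size [98.2 76.5] rect@10 [ 678.2 -510.8] [100.2  78.1] 69.4
[426.3 163.1] area px 315.5 xy@22 [ 416.8 -847.5] size [65.4 85.4] rect@10 [ 428.  -866.9] [66.7 87.1] 39.1
[348.9 154.5] area px 173.5 xy@22 [ 586.8 -712. ] size [117.7  42.1] rect@10 [ 601.5 -728.7] [120.1  43. ] 17.6
[403.6 127.6] area px 217.5 xy@22 [ 601.3 -983. ] size [92.8 66.9] rect@10 [  616.3 -1005.2] [94.7 68.3] 73.3
```

View pics/topcrop.png

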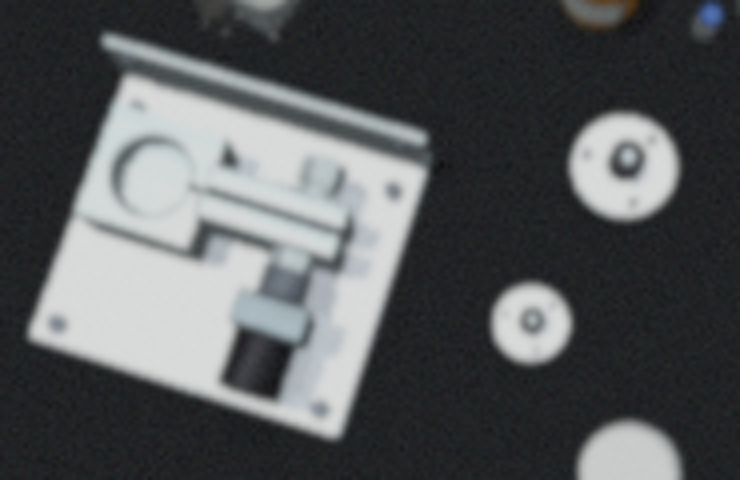

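View pics/scenecrop.png

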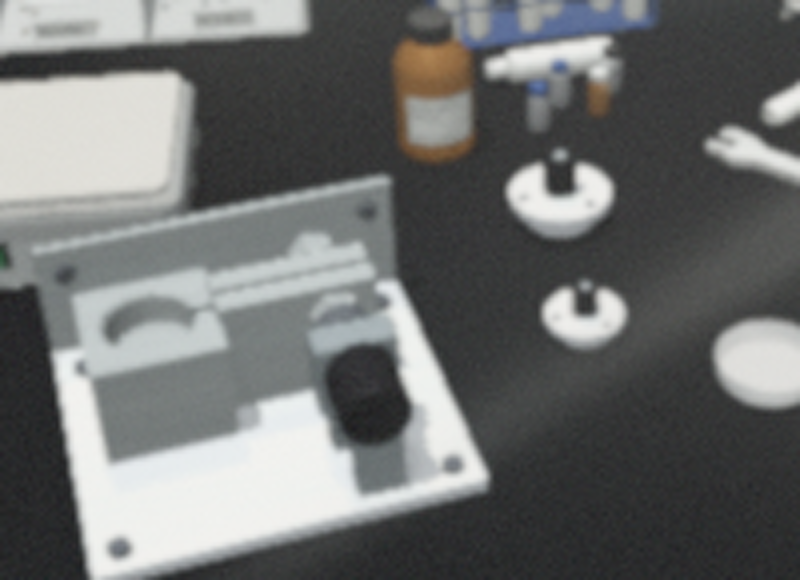

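The candidates for the disc in the top view are:
- (295,181), flange about 65 mm
- (273,221), about 46 mm
- (346,283), about 95 mm

The one meant is (295,181), since it fits the 64 mm flange. The crop confirms it: white flange, black knob, next to the bottle. The clamp's yaw is about -16.5°. I start moving along a clear line and refine the positions from the saved images.

```bash
python3 -m pendant '[[0.0265,0.0365,0,0,0,0,0.0854],[0.0265,0.0365,0,0,0,0,0.0854],[0.0265,0.0365,0,0,0,0,0.0854],[0.0265,0.0365,0,0,0,0,0.0854],[0.0265,0.0365,0,0,0,0,0.0854],[0.0265,0.0365,0,0,0,0,0.0854],[0.0265,0.0365,0,0,0,0,0.07],[0.0265,0.0365,0,0,0,0,0.07]]'
cat > m.py <<'E'
from h import *
np.set_printoptions(precision=1,suppress=True)
T,S=Cam("top"),Cam("scene")
T.im=cv2.imread("pics/top0.png")[:,:,::-1]; S.im=cv2.imread("pics/scene0.png")[:,:,::-1]
K=4
def up(C): return cv2.resize(np.ascontiguousarray(C.im),None,fx=K,fy=K,interpolation=cv2.INTER_CUBIC)
def px(q): return (np.asarray(q,float)+.5)/K-.5
def circ(P):
    A=np.c_[2*P,np.ones(len(P))]; s=np.linalg.lstsq(A,(P**2).sum(1),rcond=None)[0]; return s[:2],np.sqrt(s[2]+s[:2]@s[:2])
def ring(C,c0,z,rlo,rhi,n=72,sign=0):
    """strongest radial edge on plane z around c0 -> circle"""
    g=cv2.GaussianBlur(C.im.astype(np.float32).mean(2),(0,0),.7)
    rs=np.arange(rlo,rhi,.4); pts=[]
    for a in np.linspace(0,2*np.pi,n,endpoint=False):
        W=[np.r_[c0+r*np.array([np.cos(a),np.sin(a)]),z] for r in rs]
        uv=np.array([C.proj(w) for w in W],np.float32)
        v=cv2.remap(g,uv[:,:1].copy(),uv[:,1:].copy(),cv2.INTER_CUBIC)[:,0]
        d=np.gradient(v); d=d*sign if sign else abs(d); k=d.argmax()
        if 0<k<len(rs)-1 and d[k]>1.5: pts.append(W[k][:2])
    P=np.array(pts); keep=np.ones(len(P),bool)
    for _ in range(8):
        c,r=circ(P[keep]); e=abs(np.hypot(*(P-c).T)-r); keep=e<max(1.2,1.5*np.median(e))
    return c,r,keep.sum()
E
python3 - <<'E'
from m import *
for nm,C in(("top",T),("scene",S)):
    print(nm,"flange@22",ring(C,np.array([541.,-407]),22,24,42,sign=-1))
    for s in (0,-1): print(" bore@70",s,ring(C,C.plane((178,184) if C is T else (172,231),70)[:2],70,17,32,sign=s))
# knob top: top view / scene triangulate
q=lambda x,y:(140+(x+.5)/4-.5,140+(y+.5)/4-.5); s=lambda x,y:(135+(x+.5)/4-.5,150+(y+.5)/4-.5)
print("knob top",tri(T,q(629,156),S,s(560,154)))
print("bore 2view",tri(T,q(155,176),S,s(152,322)))
print("bp right",tri(T,q(430,132),S,s(390,178)),"bp left",tri(T,q(103,36),S,s(34,250)))
# front plate corners/holes @10
for n,p in dict(FL=(28,339),FR=(338,439),h1=(57,323),h2=(320,409),h3=(393,190),h4=(137,105)).items(): print(n,T.plane(q(*p),10))
for n,p in dict(h1=(120,548),h2=(453,464),FR=(490,478)).items(): print("S",n,S.plane(s(*p),10))
for n,p in dict(boltfar=(325,160),boltL=(306,172),boltR=(342,176)).items(): print(n,T.plane(q(*p),74))
for n,p in dict(bpR=(430,135),bpL=(103,38)).items(): print(n,T.plane(q(*p),82))
E
```

```text
clock: 1.0
position: [294.2, 261.4, 250.1]
ee_rot: [0.991, -0.136, 0.0, -0.0]
contact_force: [1.0, -0.1, -0.1]
gripper_width: 69.9
grasp_force: 0.0
top flange@22 (array([ 542.4, -407.7]), np.float64(33.603140634908236), np.int64(61))
 bore@70 0 (array([ 522.9, -124.2]), np.float64(24.450940189138816), np.int64(28))
 bore@70 -1 (array([ 521.1, -126.5]), np.float64(19.39623839546205), np.int64(36))
scene flange@22 (array([ 540.8, -409.2]), np.float64(33.65714036853394), np.int64(45))
 bore@70 0 (array([ 518.2, -124.9]), np.float64(23.545403555691948), np.int64(39))
 bore@70 -1 (array([ 508.2, -130.1]), np.float64(23.868614729505904), np.int64(8))
knob top (array([ 541.6, -409. ,   49.1]), np.float64(1.9594147460760325))
bore 2view (array([ 522. , -127.5,   68.4]), np.float64(1.7909564049624036))
bp right (array([ 547.6, -290.1,   77.6]), np.float64(3.5661728840690574)) bp left (array([602.6, -96.7,  81.6]), np.float64(5.194175223532785))
FL [431.8 -42.6  10. ]
FR [ 373.3 -234.5   10. ]
h1 [441.9 -59.8  10. ]
h2 [ 391.3 -223.1   10. ]
h3 [ 527.8 -264.9   10. ]
h4 [ 580.8 -102.    10. ]
S h1 [441.7 -63.6  10. ]
S h2 [ 391.7 -226.5   10. ]
S FR [ 372.  -235.9   10. ]
boltfar [ 532.  -227.2   74. ]
boltL [ 524.7 -216.2   74. ]
boltR [ 522.5 -237.4   74. ]
bpR [ 545.8 -288.8   82. ]
bpL [602.7 -94.5  82. ]
```

```bash
python3 -m pendant '[[0.0289,0.0378,0,0,0,1.4,0.05],[0.0289,0.0378,0,0,0,0,0.05],[0.0289,0.0378,0,0,0,0,0.05],[0.0289,0.0378,0,0,0,0,0.05],[0.0289,0.0378,0,0,0,0,0.05],[0.0289,0.0378,0,0,0,0,0.05],[0.0289,0.0378,0,0,0,0,0.05],[0.0289,0.0378,0,0,0,0,0.05],[0.0289,0.0378,0,0,0,0,0.05],[0.0289,0.0378,0,0,0,0,0.05],[0.0289,0.0378,0,0,0,0,0.05],[0.0289,0.0378,0,0,0,0,0.05]]'; python3 -m pendant '[[0.0289,0.0378,0,0,0,0,0.05],[0.0289,0.0378,0,0,0,0,0.05],[0.0289,0.0378,0,0,0,0,0.05],[0,0,0.04,0,0,0,0.05],[0,0,0.04,0,0,0,0.05],[0,0,0.04,0,0,0,0.05],[0,0,0.03,0,0,0,0.05],[0,0,0,0,0,0,0.05]]'
```

```text
clock: 2.3
position: [494.2, -273.7, 249.7]
ee_rot: [0.989, -0.149, 0.0, -0.0]
contact_force: [0.8, 1.6, -0.7]
gripper_width: 50.3
grasp_force: 0.0
clock: 3.1
position: [540.3, -403.8, 94.0]
ee_rot: [0.989, -0.149, -0.005, -0.002]
contact_force: [-0.8, 0.2, 0.0]
gripper_width: 50.0
grasp_force: 0.0
```

```bash
python3 -m pendant '[[0.003,0.0038,0,0,0,0,0.05],[0,0,0.03,0,0,0,0.05],[0,0,0.014,0,0,0,0.05],[0,0,0,0,0,0,0.05],[0,0,0,0,0,0,0.05]]'
python3 - <<'E'
from h import *
T,S=Cam("top"),Cam("scene")
a=cv2.resize(T.im[140:220,255:335],None,fx=5,fy=5,interpolation=cv2.INTER_CUBIC);b=cv2.resize(S.im[150:230,235:315],None,fx=5,fy=5,interpolation=cv2.INTER_CUBIC)
cv2.imwrite("pics/grasp.png",np.hstack([a,b])[:,:,::-1])
E
```

```text
clock: 3.6
position: [545.5, -410.7, 57.4]
ee_rot: [0.989, -0.148, 0.001, 0.001]
contact_force: [0.6, 0.8, -0.5]
gripper_width: 49.9
grasp_force: 0.0
```

View pics/grasp.png

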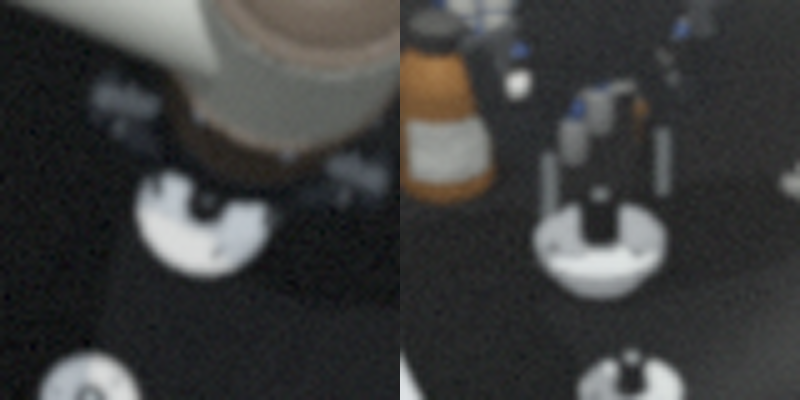

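The crop shows both fingers standing astride the knob (scene crop: fingers at columns 550 and 662, knob at 600). I lower and close.

```bash
python3 -m pendant '[[-0.004,-0.0013,0.005,0,0,0,0.05],[0,0,0.005,0,0,0,0.04],[0,0,0.002,0,0,0,0.03],[0,0,0,0,0,0,0.02],[0,0,0,0,0,0,0.01],[0,0,0,0,0,0,0.01],[0,0,0,0,0,0,0.01]]'
```

```text
clock: 4.4
position: [541.2, -407.7, 43.8]
ee_rot: [0.989, -0.149, -0.0, -0.0]
contact_force: [0.5, 0.5, -1.2]
gripper_width: 20.1
grasp_force: 58.6
```

```bash
python3 -m pendant '[[0,0,-0.02,0,0,0,0.01],[0,0,-0.04,0,0,0,0.01],[0,0,-0.05,0,0,0,0.01],[0,0,-0.01,0,0,0,0.01],[0,0,0,0,0,0,0.01]]'; python3 -m pendant '[[-0.0073,-0.0189,0,0,0,0,0.01],[-0.01456,-0.0378,0,0,0,0,0.01],[-0.01456,-0.0378,0,0,0,0,0.01],[-0.01456,-0.0378,0,0,0,0,0.01],[-0.01456,-0.0378,0,0,0,0,0.01],[-0.01456,-0.0378,0,0,0,0,0.01],[-0.01456,-0.0378,0,0,0,0,0.01],[-0.0073,-0.0189,0,0,0,0,0.01],[0,0,0,0,0,0,0.01],[0,0,0,0,0,0,0.01],[0,0,0,0,0,0,0.01]]'
```

```text
clock: 4.9
position: [542.5, -408.3, 167.2]
ee_rot: [0.989, -0.149, 0.003, 0.001]
contact_force: [-0.0, -0.0, -1.9]
gripper_width: 20.2
grasp_force: 58.8
clock: 6.0
position: [521.1, -125.6, 163.0]
ee_rot: [0.989, -0.149, -0.001, 0.0]
contact_force: [0.7, -0.5, -0.8]
gripper_width: 20.1
grasp_force: 59.0
```

```bash
python3 -m pendant '[[0,0,0.02,0,0,0,0.01],[0,0,0.02,0,0,0,0.01],[0,0,0,0,0,0,0.01],[0,0,0,0,0,0,0.01]]'
python3 - <<'E'
from h import *
T,S=Cam("top"),Cam("scene")
print(arm.read_state()["position"])
a=cv2.resize(T.im[145:225,140:220],None,fx=5,fy=5,interpolation=cv2.INTER_CUBIC);b=cv2.resize(S.im[180:260,130:210],None,fx=5,fy=5,interpolation=cv2.INTER_CUBIC)
cv2.imwrite("pics/place.png",np.hstack([a,b])[:,:,::-1])
cv2.imwrite("pics/place_s.png",S.im[:,:,::-1]);cv2.imwrite("pics/place_t.png",T.im[:,:,::-1])
E
```

```text
clock: 6.4
position: [521.6, -125.9, 123.8]
ee_rot: [0.989, -0.149, -0.0, 0.0]
contact_force: [0.6, 0.0, -1.4]
gripper_width: 20.2
grasp_force: 59.0
[ 522.33855129 -125.47709226  124.92155243]
```

View pics/place.png

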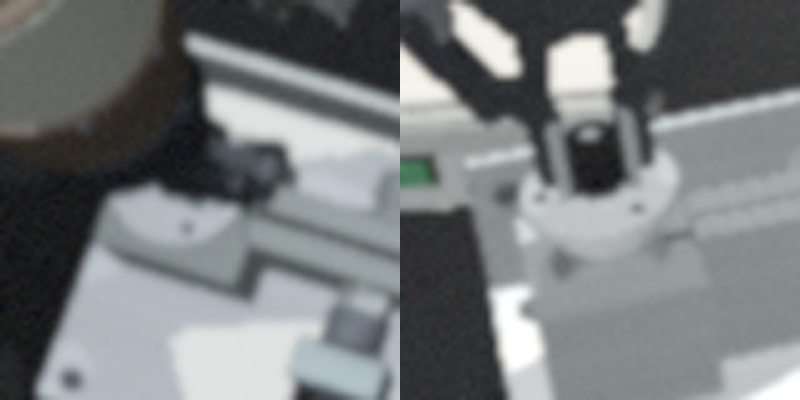

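The disc hangs level over the collar: scene crop flange at (600,210), collar corner at (560,300). Lowering gently while watching the force.

```bash
python3 -m pendant '[[0,0,0.005,0,0,0,0.01],[0,0,0.004,0,0,0,0.01],[0,0,0.002,0,0,0,0.01],[0,0,0,0,0,0,0.01]]';  python3 -m pendant '[[0,0,0.002,0,0,0,0.01],[0,0,0.002,0,0,0,0.01],[0,0,0,0,0,0,0.01]]'
```

```text
clock: 6.9
position: [521.3, -124.8, 112.7]
ee_rot: [0.989, -0.149, -0.0, 0.0]
contact_force: [0.1, 0.2, -1.8]
gripper_width: 20.1
grasp_force: 59.0
clock: 7.2
position: [521.4, -124.9, 108.7]
ee_rot: [0.989, -0.149, -0.0, 0.0]
contact_force: [-0.1, 0.2, -2.7]
gripper_width: 20.0
grasp_force: 59.0
```

The spigot is about 5 mm in, with no resistance. I continue down.

```bash
python3 -m pendant '[[0,0,0.002,0,0,0,0.01],[0,0,0.002,0,0,0,0.01],[0,0,0.002,0,0,0,0.01],[0,0,0,0,0,0,0.01]]';  python3 -m pendant '[[0,0,0.0015,0,0,0,0.01],[0,0,0.001,0,0,0,0.01],[0,0,0,0,0,0,0.01],[0,0,0,0,0,0,0.01]]'
```

```text
clock: 7.6
position: [521.3, -124.9, 102.6]
ee_rot: [0.989, -0.149, -0.0, 0.0]
contact_force: [-0.2, -0.4, -1.1]
gripper_width: 20.1
grasp_force: 59.0
clock: 8.0
position: [521.5, -124.9, 100.5]
ee_rot: [0.989, -0.149, -0.0, 0.0]
contact_force: [-0.2, 0.0, -2.8]
gripper_width: 20.0
grasp_force: 59.0
```

```bash
python3 -m pendant '[[0,0,0.001,0,0,0,0.01],[0,0,0.0005,0,0,0,0.01],[0,0,0,0,0,0,0.01]]'; python3 -m pendant '[[0,0,0.0005,0,0,0,0.01],[0,0,0,0,0,0,0.01]]'
```

```text
clock: 8.3
position: [521.8, -124.9, 99.5]
ee_rot: [0.989, -0.148, 0.0, 0.0]
contact_force: [-1.2, -0.3, 1.7]
gripper_width: 20.0
grasp_force: 59.5
clock: 8.5
position: [521.7, -125.0, 99.4]
ee_rot: [0.989, -0.148, 0.0, 0.0]
contact_force: [-1.6, -0.3, 5.4]
gripper_width: 20.1
grasp_force: 59.9
```

The flange is in contact (5 N). I release, lift and move over the gap.

```bash
python3 -m pendant '[[0,0,0,0,0,0,0.03],[0,0,0,0,0,0,0.045],[0,0,0,0,0,0,0.05],[0,0,0,0,0,0,0.05],[0,0,-0.02,0,0,0,0.05],[0,0,-0.04,0,0,0,0.05],[0,0,-0.02,0,0,0,0.05],[0,0,0,0,0,0,0.05]]'; python3 -m pendant '[[0.0055,0.015,0,0,0,0,0.05],[0.012,0.0325,0,0,0,0,0.05],[0.012,0.0325,0,0,0,0,0.05],[0.0055,0.015,0,0,0,0,0.05],[0,0,0,0,0,0,0.05],[0,0,0,0,0,0,0.05]]'
python3 - <<'E'
from m import *
T,S=Cam("top"),Cam("scene")
print(arm.read_state()["position"],arm.read_state()["ee_rot"])
for C in(T,S): print(ring(C,np.array([521.5,-125]),78,26,40,sign=-1))
a=cv2.resize(T.im[145:225,160:240],None,fx=5,fy=5,interpolation=cv2.INTER_CUBIC);b=cv2.resize(S.im[180:260,140:220],None,fx=5,fy=5,interpolation=cv2.INTER_CUBIC)
cv2.imwrite("pics/gap.png",np.hstack([a,b])[:,:,::-1])
E
```

```text
clock: 9.3
position: [523.6, -125.0, 182.0]
ee_rot: [0.989, -0.148, 0.004, -0.0]
contact_force: [0.1, -0.3, 0.6]
gripper_width: 50.0
grasp_force: 0.0
clock: 9.9
position: [526.6, -225.7, 177.6]
ee_rot: [0.989, -0.149, -0.001, -0.0]
contact_force: [0.3, 0.2, 0.1]
gripper_width: 49.7
grasp_force: 0.0
[ 527.1 -225.   178.5] [ 1.  -0.1 -0.  -0. ]
(array([ 523.2, -123.2]), np.float64(32.53326810215656), np.int64(35))
(array([ 521.3, -125.6]), np.float64(31.818284777589437), np.int64(46))
```

View pics/gap.png

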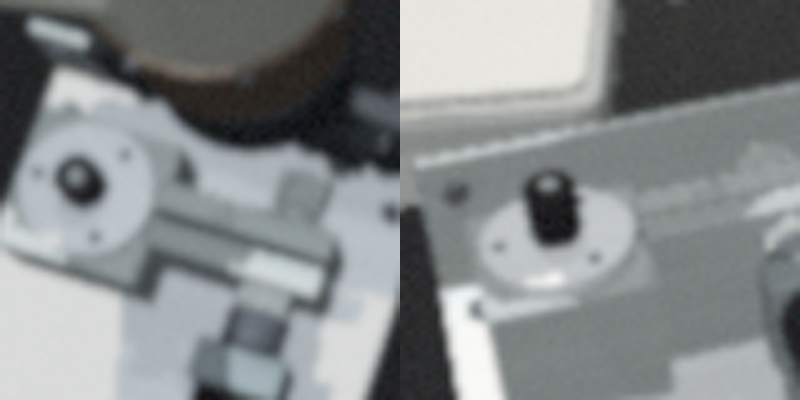

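The disc is seated: the flange circle fits at z = 78 mm in both views, with radius about 32 mm, centred on the bore. The knob is upright (top crop (80,182)), and the bolt head shows at top crop (305,190), in line below the gripper. I descend into the gap.

```bash
python3 -m pendant '[[0.0005,0.0005,0.02,0,0,0,0.05],[0,0,0.03,0,0,0,0.05],[0,0,0.02,0,0,0,0.05],[0,0,0.01,0,0,0,0.05],[0,0,0,0,0,0,0.05],[0,0,0,0,0,0,0.05]]'; python3 -m pendant '[[0,0,0.008,0,0,0,0.05],[0,0,0.008,0,0,0,0.05],[0,0,0.004,0,0,0,0.05],[0,0,0,0,0,0,0.05],[0,0,0,0,0,0,0.05]]'
```

```text
clock: 10.7
position: [528.2, -226.5, 99.4]
ee_rot: [0.989, -0.148, 0.001, 0.0]
contact_force: [0.4, 0.3, 0.3]
gripper_width: 49.9
grasp_force: 0.0
clock: 11.2
position: [527.5, -226.7, 78.5]
ee_rot: [0.989, -0.149, -0.0, 0.0]
contact_force: [-0.4, -0.3, 0.0]
gripper_width: 50.2
grasp_force: 0.0
```

```bash
python3 -m pendant '[[0,0,0.006,0,0,0,0.05],[0,0,0.006,0,0,0,0.05],[0,0,0.0045,0,0,0,0.05],[0,0,0,0,0,0,0.05],[0,0,0,0,0,0,0.05]]'; python3 -m pendant '[[0,0,0,0,0,0,0.044],[0,0,0,0,0,0,0.038],[0,0,0,0,0,0,0.033],[0,0,0,0,0,0,0.03],[0,0,0,0,0,0,0.03]]'
```

```text
clock: 11.7
position: [527.4, -226.6, 61.8]
ee_rot: [0.989, -0.149, -0.0, 0.0]
contact_force: [0.1, 0.1, 0.0]
gripper_width: 49.8
grasp_force: 0.0
clock: 12.2
position: [527.4, -226.6, 62.1]
ee_rot: [0.989, -0.149, 0.0, 0.0]
contact_force: [0.6, 0.4, 0.6]
gripper_width: 30.3
grasp_force: 0.0
```

```bash
python3 -m pendant '[[0,0,0,0,0,0,0.028],[0,0,0,0,0,0,0.026],[0,0,0,0,0,0,0.026]]'; python3 -m pendant '[[0,0,0,0,0,0,0.022],[0,0,0,0,0,0,0.015],[0,0,0,0,0,0,0.01],[0,0,0,0,0,0,0.01],[0,0,0,0,0,0,0.01]]'
```

```text
clock: 12.5
position: [527.4, -226.6, 62.0]
ee_rot: [0.989, -0.149, -0.0, 0.0]
contact_force: [0.2, 0.0, -0.7]
gripper_width: 25.7
grasp_force: 0.0
clock: 13.0
position: [527.6, -226.3, 62.2]
ee_rot: [0.989, -0.149, 0.0, -0.0]
contact_force: [0.3, 5.7, 4.6]
gripper_width: 23.0
grasp_force: 58.7
```

```bash
for i in 1 2; do python3 -m pendant '[[0,0,0,0,0,0,0.01],[0,0,0,0,0,0,0.01],[0,0,0,0,0,0,0.01],[0,0,0,0,0,0,0.01],[0,0,0,0,0,0,0.01],[0,0,0,0,0,0,0.01],[0,0,0,0,0,0,0.01],[0,0,0,0,0,0,0.01]]'; python3 -c "
from bench import arm;print(arm.read_state()['wrist_torque'],arm.read_state()['gripper_width'])"; done
python3 - <<'E'
from m import *
T,S=Cam("top"),Cam("scene")
for C in(T,S): print(ring(C,np.array([521.5,-125]),78,26,40,sign=-1))
a=cv2.resize(T.im[145:225,160:240],None,fx=5,fy=5,interpolation=cv2.INTER_CUBIC);b=cv2.resize(S.im[170:250,150:230],None,fx=5,fy=5,interpolation=cv2.INTER_CUBIC)
cv2.imwrite("pics/hold.png",np.hstack([a,b])[:,:,::-1])
E
```

```text
clock: 13.8
position: [527.6, -226.3, 62.2]
ee_rot: [0.989, -0.149, 0.0, -0.0]
contact_force: [-1.7, 5.4, 3.8]
gripper_width: 22.7
grasp_force: 58.8
[1.61244501 0.06718098 0.03991911] 22.745763657796797
clock: 14.6
position: [527.6, -226.3, 62.2]
ee_rot: [0.989, -0.149, 0.0, -0.0]
contact_force: [-0.8, 5.1, 5.0]
gripper_width: 23.1
grasp_force: 58.8
[ 1.63083017e+00  4.69755785e-02 -3.26736111e-04] 23.113738195945313
(array([ 524.8, -122.8]), np.float64(33.275693391523305), np.int64(38))
(array([ 521.4, -126.3]), np.float64(32.3015935139259), np.int64(46))
```

View pics/hold.png

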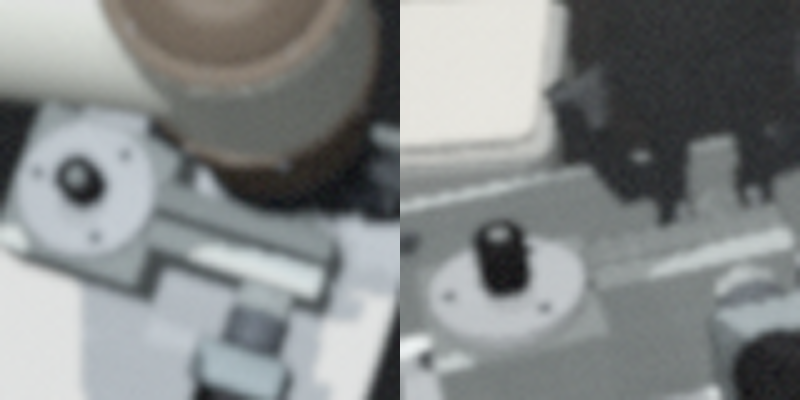

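The disc is still seated and untouched. The fingers are down in the gap on the bolt head: the width holds steady at about 23 mm (24 mm flats less pad give), with 59 N of grip and a constant wrist moment. Handing in.

```bash
python3 -c "
from bench import arm;print(arm.job_done())"
```

```text
the job is handed in; nothing more can be done
None
```

The job is handed in at about 15 s with the disc seated flat on the collar and released, and the bolt head gripped across two flats at a steady 59 N; I never went near the bottle, wrench or dish, and no verdict came back.

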